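Change the cooling water over from the small mould to the big one

ROBOT

A 6-joint arm with a two-finger parallel gripper is mounted at the origin on the work surface. World frame = base frame: x ahead of the robot, y to its left, z up, the work surface at z = 0. Lengths are in m, angles in rad, forces in N, time in s.
With the tool pointing down it reaches from about 0.35 to 0.725 m from the base axis. Payload 6 kg.
Tool frame: the origin (TCP) lies midway between the tips of the shut fingers; the grasp point (between the pads) lies 19 mm behind it; y points along the fingers, x is the direction in which the jaws open and shut, and the axes are right-handed (so a half turn about y gives the same grasp; the last joint's range is limited). The gripper opens to 85 mm and grips with 20 to 120 N. Pads are 22 mm wide; open, the fingers measure 114 mm over their backs; the gripper's body (76 mm by 85 mm) begins 54 mm behind the grasp point. The pads swing forward as they close: fully open they stand 13 mm farther back than shut.
Start: joints at [1.435, 0.04, 0.085, 0, -1.615, -0.334], TCP at [0.272, 0.535, 0.231] pointing down, gripper open.
Joint ranges: [-2.56, 2.56], [-1.29, 2.01], [-1.08, 1.49], [-3.29, 1.98], [-2.81, -0.18], [-2.99, 2.99]. Speed limits (rad/s): [2.57, 2.57, 3.01, 3.14, 3.14, 3.14].

INTERFACE

Orientations are given as a rotation vector (axis times angle).
In Python, from bench import ctrl gives the robot as it stands. The module is installed in compiled form; this text tells all that it offers.
- The arm moves only by the tool send_rows, never from a script. Its arguments are lists of equal length, an entry for each row: "dp": the shift along the tool's x, y, z each as a share of 0.2 m, from -1 to 1, a list of three; "angular": the turn, a rotation vector about the tool's x, y, z each as a share of 2 rad, from -1 to 1, a list of three. A call has 1 to 20 rows; each row shifts and turns the commanded pose from where the row before left it, along the tool's axes as they then stand; what a row does not reach is not made up. A row lasts 1/8 s, in which the tool goes at most 62.5 mm and 10.7 degrees, less where a joint would pass 70% of its speed; a pose out of reach is approached as far as the arm can. A call with a number of a shift or a turn outside -1 to 1 is refused whole. A call with a gripper value outside its range is refused whole. "gripper" is the closure, from -1 (fully open) to 1 (shut), set as the call begins (left out, the last holds). The fingers move at their own pace and stop on an object; the grip force is fixed at half the most. Time passes only in rows, so rows that do not move let the fingers close. It gives the time, the measured TCP pose, the force and the opening at its end, in the units of the state.
- ctrl.state(): the state, without advancing time (a new reading comes with each control period).
- ctrl.get_image(name): name is "scene" or "top"; returns a dict with "frame" (384x512x3 uint8, red, green, blue), "fx", "fy", "cx", "cy" (pixels), "rvec" (rotation vector, rad) and "tvec" (3), from world to camera coordinates, as OpenCV has them. Camera axes: x right, y down, z forward; pixel columns grow to the right and rows downward; lengths in m; the calibration is good to about 2 mm. A picture is of the moment at which its call begins. There is no depth.
- ctrl.finish_job(): hands the job in, once; it reports no verdict.
The state is a dict: "time": time; "joint_pos": joint angles; "qd": joint speeds; "effort": joint torques, N m; "ee_pos": TCP position; "tcp_rot": TCP orientation; "wrist_force": force on the tool from outside, world axes, zero at the start; "torque": the same for the moment, N m; "gripper_width": opening from 0.0 (shut) to 1.0 (fully open).
Only numpy, scipy, OpenCV 4.12 (cv2) and the standard library are available. Lean on these libraries where they do the work, as an engineer would, in place of code of your own. Each camera call takes 0.05 s, during which the arm holds its last target.

TASK

The small mould is finished and the big one is next: push the valve lever on the small mould's water branch round until it is fully shut (lever square across the pipe, against its stop), and push the lever on the big mould's branch round until it is fully open (lever in line with the pipe, against its stop), in either order. Push the levers with a fingertip, without gripping them or forcing them at the stop. Leave the oil cooler's lever as it is set and do not disturb the loose things on the bench.

Things in the scene. Friction and masses are not known exactly. Their poses are not given: they have to be found in the camera images.
- header: square aluminium water header bar, 45 x 500 x 45 mm, top 107 mm up, lying crosswise on two feet, fixed to the bench. Origin on the bench 85 mm beyond the bar's centre line, below the line of valve pivots; x = flow in the branches (away from the robot), y along the bar, z up. Three branch pipes leave it along +x at y = -150, 0, +150 mm (their order changes), pipe axis 85 mm up.
- big_branch: branch pipe with ball valve and the big mould: steel plates stacked to 150 x 130 mm and 154 mm tall, its front 105 mm beyond the pivot. Fixed. Origin on the bench below the valve's pivot, axes as the header's.
- big_lever (a joint): angle of the lever of the big mould's valve. 0 = shut: square across the pipe, pointing along +y (robot's left); pi/2 = open: in line with the pipe, pointing back to the robot over the header. Grows anticlockwise seen from above. Firm stops at 0 and pi/2. Needs about 6 N pushed square at the middle of its sleeve; stays where it is left.
- big_axis (a point): point on the upright pivot axis of the big mould's valve, at the mid-height of the lever's sleeve, 143 mm above the bench; axes as the header's.
- big_grip (a point): mid-sleeve of the big mould's lever, on its centre line, 75 mm from the pivot, 143 mm above the bench; y points along the lever to its free end. The black sleeve is 20 mm wide, 14 mm tall (136 to 150 mm up) and runs 34 to 105 mm from the pivot. In the lever's sweep nothing below the sleeve is higher than 110 mm.
- small_branch: the same, with the small mould: aluminium plates between steel ones, 78 x 78 mm and 111 mm tall, its front 130 mm beyond the pivot.
- small_lever (a joint): the same lever on the small mould's valve; angles, stops and stiffness as for big_lever.
- small_axis (a point): as big_axis, for the small mould's valve.
- small_grip (a point): as big_grip, for the small mould's lever.
- cooler_branch: the same, with the oil cooler: grey cylinder 68 mm across lying along the pipe, flanges 86 mm across, 204 mm long from 108 mm beyond the pivot, two capped ports on top up to 143 mm above the bench.
- cooler_lever (a joint): the same lever on the oil cooler's valve; set partly open, to be left as it is.
- cooler_axis (a point): as big_axis, for the oil cooler's valve.
- cooler_grip (a point): as big_grip, for the oil cooler's lever.
- coupling_a: loose brass coupling, 28 mm across, 45 mm tall, standing between two branches just beyond the header; origin at the centre of its underside.
- coupling_b: loose brass coupling, 24 mm across, 38 mm tall, standing between two branches just beyond the header; origin at the centre of its underside.
- spray_can: aluminium spray can, 52 mm across, 155 mm tall, standing on the right of the bench, nearer the robot than the header; origin at the centre of its underside.
- mug: white mug, 80 mm across, 92 mm tall, on the left of the bench; origin at the centre of its underside.
- spanner: open spanner, 170 mm long, lying flat in front of the header on the right; origin on the bench at mid-length.
- driver: screwdriver, 190 mm long, lying flat in front of the header on the left; origin on the bench at mid-length.
- parts_tray: grey tray of moulded test bars, 100 x 160 x 35 mm, between the robot and the header; origin at the centre of its underside.

How it is judged:
By the outcome, as a careful person would: the job done as asked, in the order asked, and still so for the second after the job is handed in, with the robot touching nothing.
It also fails if it takes over 45 s, if anything falls off the work surface, if the arm or the gripper's body presses on something with over 40 N, if the wrist force passes 120 N, or if a joint passes its speed limit or range.

## Working session

There is one attempt and no reset: what is moved stays moved. The work goes in short steps, Python scripts to look and compute and a tool call to move; the robot and the scene stay as the last step left them, time stands still between calls to the robot, and variables do not carry over. Pictures are saved under pics/ and viewed, and the job is handed in when it is done.

Besides the shell and the picture viewer there is one more tool, called after "Emit:" in YAML: its name, and indented under it one key for each argument. send_rows: Moves the arm, as the interface text tells. Its arguments: {"type":"object","properties":{"dp":{"type":"array","items":{"type":"array","items":{"type":"number","minimum":-1,"maximum":1}}},"angular":{"type":"array","items":{"type":"array","items":{"type":"number","minimum":-1,"maximum":1}}},"gripper":{"type":"number"}},"required":["dp","angular"]}

```bash
mkdir -p pics; cat > h.py <<'E'
import numpy as np, cv2
from scipy.spatial.transform import Rotation as R
from bench import ctrl
def grab(n,fn):
    d=ctrl.get_image(n); cv2.imwrite(fn,d["frame"][:,:,::-1]); 
    np.savez(fn+".npz",**d); return d
def proj(d,P):
    K=np.array([[d["fx"],0,d["cx"]],[0,d["fy"],d["cy"]],[0,0,1.]])
    return cv2.projectPoints(np.array(P,float).reshape(-1,1,3),np.array(d["rvec"],float),np.array(d["tvec"],float),K,None)[0].reshape(-1,2)
def ray(d,u,v,z):
    M=R.from_rotvec(d["rvec"]).as_matrix(); c=-M.T@np.array(d["tvec"])
    r=M.T@np.array([(u-d["cx"])/d["fx"],(v-d["cy"])/d["fy"],1]); return c+r*(z-c[2])/r[2]
E
python3 - <<'E'
from h import *
for n in("scene","top"):
    d=grab(n,f"pics/{n}0.png"); M=R.from_rotvec(d["rvec"]).as_matrix(); print(n,d["fx"],-M.T@np.array(d["tvec"]))
s=ctrl.state(); print(s); print(R.from_rotvec(s["tcp_rot"]).as_matrix().round(3))
E
```

```text
scene 353.7101126763675 [ 0.93131206 -0.30497007  0.82462977]
top 420.01580343566246 [0.27615373 0.01371628 1.48148542]
{'time': 0.1, 'joint_pos': array([ 1.43470887e+00,  4.07930099e-02,  8.39051246e-02, -4.05644361e-04,
       -1.61551059e+00, -3.33679856e-01]), 'qd': array([-0.00037586, -0.00142065,  0.00171248,  0.00071217, -0.00251371,
       -0.00059727]), 'effort': array([-6.01650216e-03, -3.69348979e+01,  3.48278439e+01,  6.95191652e+00,
       -4.66506783e-03,  8.33828665e-06]), 'ee_pos': array([0.27141933, 0.53476543, 0.23035281]), 'tcp_rot': array([-0.95052159,  1.54566483, -1.54744723]), 'wrist_force': array([-0.98967615,  0.08613442, -1.0360181 ]), 'torque': array([0.02973974, 0.0299713 , 0.00371199]), 'gripper_width': 0.9989301020553083}
[[-0.453 -0.001  0.892]
 [-0.892 -0.002 -0.453]
 [ 0.002 -1.     0.   ]]
```

View pics/scene0.png

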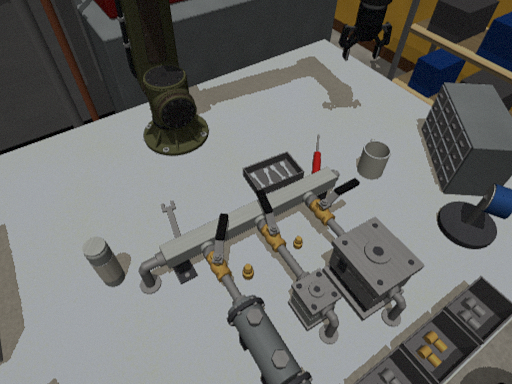

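View pics/top0.png

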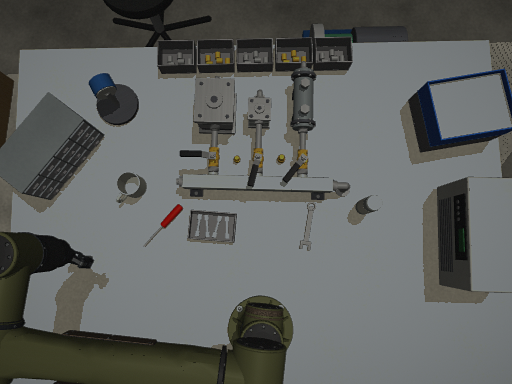

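```bash
python3 - <<'E'
import cv2
a=cv2.imread("pics/top0.png")[130:210,170:350]; cv2.imwrite("pics/top0z.png",cv2.resize(a,None,fx=4.4,fy=4.4,interpolation=cv2.INTER_CUBIC))
a=cv2.imread("pics/scene0.png")[160:300,180:370]; cv2.imwrite("pics/scene0z.png",cv2.resize(a,None,fx=4,fy=4,interpolation=cv2.INTER_CUBIC))
from h import *
d=dict(np.load("pics/top0.png.npz")); f=d["frame"].astype(int)
# black sleeves
m=((f.max(2)<40)).astype(np.uint8); m[:140]=0;m[200:]=0;m[:,:170]=0;m[:,350:]=0
n,l,s,c=cv2.connectedComponentsWithStats(m)
for i in range(1,n):
    if s[i,4]<20: continue
    pts=np.argwhere(l==i)[:,::-1]
    r=cv2.minAreaRect(pts.astype(np.float32)); b=cv2.boxPoints(r)
    print(s[i],c[i],ray(d,*c[i],.150)[:2].round(4),[ray(d,*q,.15)[:2].round(3).tolist() for q in b])
# brass
hsv=cv2.cvtColor(d["frame"],cv2.COLOR_RGB2HSV)
m=cv2.inRange(hsv,(12,120,80),(30,255,255)); m[:140]=0;m[200:]=0
n,l,s,c=cv2.connectedComponentsWithStats(m)
for i in range(1,n):
    if s[i,4]>8: print("brass",s[i],c[i],ray(d,*c[i],.1)[:2].round(3),ray(d,*c[i],.04)[:2].round(3))
E
```

```text
[180 151  22   6 131] [190.58015267 153.48091603] [0.5806 0.2135] [[0.589, 0.248], [0.588, 0.18], [0.572, 0.18], [0.573, 0.248]]
[283 163  17  20 123] [290.89430894 172.30081301] [ 0.5123 -0.109 ] [[0.491, -0.08], [0.545, -0.124], [0.532, -0.139], [0.478, -0.096]]
[248 165  10  22 119] [252.35294118 174.95798319] [0.5062 0.015 ] [[0.475, 0.034], [0.542, 0.014], [0.536, -0.004], [0.47, 0.017]]
[190 189  13   8  68] [195.95588235 192.04411765] [0.4544 0.1964] [[0.465, 0.215], [0.464, 0.177], [0.441, 0.177], [0.442, 0.216]]
[291 191  20   1  20] [300.5 191. ] [ 0.4511 -0.1379] [[0.45, -0.168], [0.45, -0.168], [0.452, -0.108], [0.452, -0.108]]
[311 192  14   8  79] [317.25316456 195.11392405] [ 0.4368 -0.1909] [[0.447, -0.171], [0.446, -0.213], [0.424, -0.212], [0.425, -0.17]]
brass [209 147  10  20 119] [213.99159664 156.15966387] [0.581 0.142] [0.595 0.148]
brass [253 148  10  10  50] [257.74 150.9 ] [ 0.596 -0.005] [ 0.61  -0.005]
brass [298 149   9   9  48] [301.91666667 152.02083333] [ 0.589 -0.153] [ 0.603 -0.16 ]
brass [278 155   7   5  19] [281.42105263 156.57894737] [ 0.575 -0.084] [ 0.588 -0.088]
brass [235 156   5   6  20] [236.95 158.1 ] [0.573 0.066] [0.586 0.068]
brass [259 156   5  12  27] [260.96296296 162.18518519] [ 0.558 -0.015] [ 0.57  -0.016]
brass [299 159   9  10  37] [303.89189189 164.94594595] [ 0.545 -0.158] [ 0.557 -0.165]
```

View pics/top0z.png

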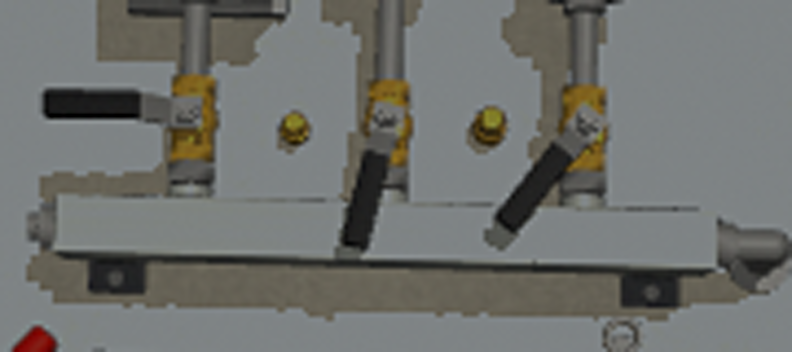

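View pics/scene0z.png

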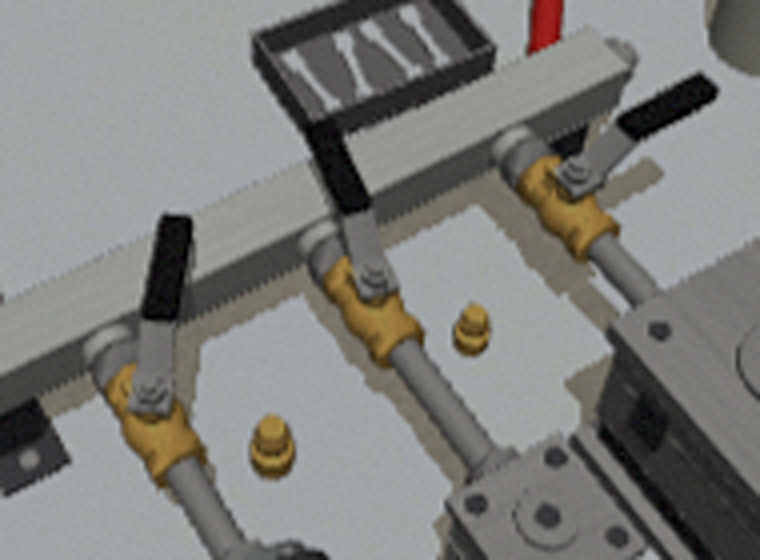

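```bash
python3 - <<'E'
from h import *
d=dict(np.load("pics/top0.png.npz"))
Z=lambda u,v:((u+.5)/4.4-.5+170,(v+.5)/4.4-.5+130)
P=[ray(d,*Z(*p),.15)[:2] for p in((187,113),(385,118),(587,122))]
print("piv",np.round(P,4))
e=[ray(d,*Z(*p),.107)[:2] for p in((55,195),(715,208),(55,255),(715,270))]
print("bar",np.round(e,4)); 
ax=e[0]-e[1]; print("bar yaw",np.degrees(np.arctan2(-ax[0],ax[1])))
S=dict(big=((45,104),(141,104)),small=((354,248),(377,152)),cool=((505,226),(563,152)))
for i,k in enumerate(S):
    a=[ray(d,*Z(*q),.15)[:2] for q in S[k]]; v=a[0]-a[1] if k!="big" else a[0]-a[1]
    print(k,np.round(a,4),"len",np.linalg.norm(v).round(3),"dir deg from +y ccw",np.degrees(np.arctan2(-v[0],v[1])).round(1), "end dists",[np.linalg.norm(q-P[i]).round(4) for q in a])
m=np.mean(P,0); print(m)
E
```

```text
piv [[ 0.5732  0.1439]
 [ 0.5665 -0.0015]
 [ 0.5605 -0.1497]]
bar [[ 0.5217  0.2481]
 [ 0.5018 -0.2491]
 [ 0.476   0.2481]
 [ 0.4547 -0.2471]]
bar yaw -2.294582857037362
big [[0.5821 0.2482]
 [0.5806 0.1776]] len 0.071 dir deg from +y ccw -1.2 end dists [np.float64(0.1047), np.float64(0.0346)]
small [[0.4705 0.0231]
 [0.5413 0.0049]] len 0.073 dir deg from +y ccw 75.6 end dists [np.float64(0.0991), np.float64(0.0261)]
cool [[ 0.4845 -0.0873]
 [ 0.5385 -0.1314]] len 0.07 dir deg from +y ccw 50.8 end dists [np.float64(0.0983), np.float64(0.0287)]
[ 0.56676456 -0.00245482]
```

Emit:
send_rows:
  dp:
    - [0, 0, 0]
    - [0, 0, 0]
    - [0, 0, 0]
    - [0, 0, 0]
    - [0, 0, 0]
    - [0, 0, 0]
    - [0, 0, 0]
    - [0, 0, 0]
    - [0, 0, 0]
  angular:
    - [0, 0.0845, 0]
    - [0, 0.0845, 0]
    - [0, 0.0845, 0]
    - [0, 0.0845, 0]
    - [0, 0.0845, 0]
    - [0, 0.0845, 0]
    - [0, 0.0845, 0]
    - [0, 0.0845, 0]
    - [0, 0, 0]
  gripper: 1

```text
time: 1.23
ee_pos: [0.2715, 0.5349, 0.2307]
tcp_rot: [-0.262, -2.088, 2.09]
wrist_force: [-0.5, 0.0, 0.4]
gripper_width: 0.0
```

```bash
cat >> h.py <<'E'
def to(x,y,z):
    s=ctrl.state(); M=R.from_rotvec(s["tcp_rot"]).as_matrix()
    d=M.T@(np.array([x,y,z])-s["ee_pos"])
    print("t",round(s["time"],2),"pos",s["ee_pos"].round(4),"zyaw",np.degrees(np.arctan2(M[1,2],M[0,2])).round(2),"tilt",M[2].round(3),"F",s["wrist_force"].round(1),"w",round(s["gripper_width"],3),"q",s["joint_pos"].round(2))
    print("delta mm",(d*1000).round(1),"shares",(d/.2).round(4))
E
python3 -c "
from h import *
to(.495,-.0194,.23)"
```

```text
t 1.23 pos [0.2715 0.5349 0.2307] zyaw -104.29 tilt [ 0.    -1.     0.001] F [-0.5  0.   0.4] w 0.0 q [ 1.43  0.04  0.08 -0.   -1.62 -1.68]
delta mm [-353.4    1.2  481.9] shares [-1.7672  0.0058  2.4095]
```

Emit:
send_rows:
  dp:
    - [-0.11, 0, 0.15]
    - [-0.11, 0, 0.15]
    - [-0.11, 0, 0.15]
    - [-0.11, 0, 0.15]
    - [-0.11, 0, 0.15]
    - [-0.11, 0, 0.15]
    - [-0.11, 0, 0.15]
    - [-0.11, 0, 0.15]
    - [-0.11, 0, 0.15]
    - [-0.11, 0, 0.15]
    - [-0.11, 0, 0.15]
    - [-0.11, 0, 0.15]
    - [-0.11, 0, 0.15]
    - [-0.11, 0, 0.15]
    - [-0.11, 0, 0.15]
    - [-0.11, 0, 0.15]
    - [0, 0, 0]
    - [0, 0, 0]
  angular:
    - [0, 0, 0]
    - [0, 0, 0]
    - [0, 0, 0]
    - [0, 0, 0]
    - [0, 0, 0]
    - [0, 0, 0]
    - [0, 0, 0]
    - [0, 0, 0]
    - [0, 0, 0]
    - [0, 0, 0]
    - [0, 0, 0]
    - [0, 0, 0]
    - [0, 0, 0]
    - [0, 0, 0]
    - [0, 0, 0]
    - [0, 0, 0]
    - [0, 0, 0]
    - [0, 0, 0]

```text
time: 3.48
ee_pos: [0.4932, -0.0173, 0.2311]
tcp_rot: [-0.261, -2.088, 2.089]
wrist_force: [0.4, 0.2, 0.6]
gripper_width: 0.004
```

```bash
python3 -c "
from h import *
to(.495,-.0194,.128)
d=grab('scene','pics/s1.png'); a=cv2.imread('pics/s1.png')[100:300,160:400]; cv2.imwrite('pics/s1z.png',cv2.resize(a,None,fx=3,fy=3))
"
```

```text
t 3.48 pos [ 0.4932 -0.0173  0.2311] zyaw -104.29 tilt [ 0. -1.  0.] F [0.4 0.2 0.6] w 0.004 q [ 0.37 -0.25 -0.18 -0.   -1.64 -0.62]
delta mm [ -2.3 103.1   1.6] shares [-0.0114  0.5156  0.0078]
```

View pics/s1z.png

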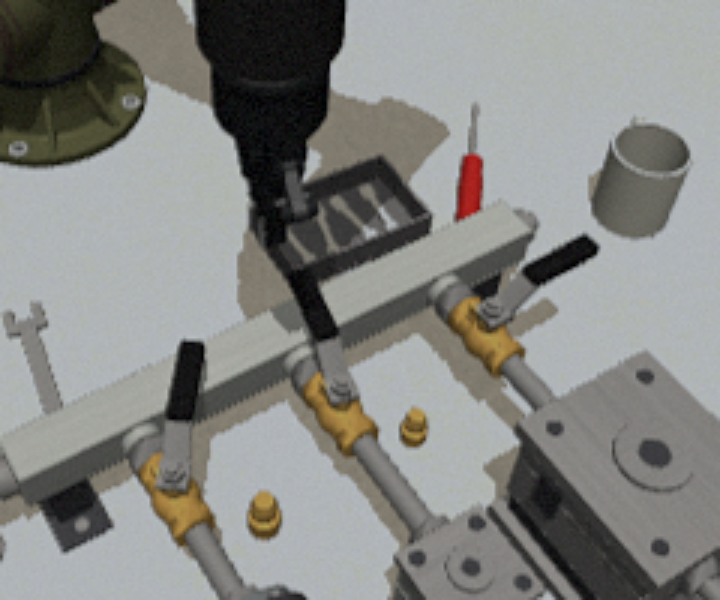

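Emit:
send_rows:
  dp:
    - [-0.01, 0.1, 0.02]
    - [0, 0.15, 0]
    - [0, 0.15, 0]
    - [0, 0.09, 0]
    - [0, 0.025, 0]
    - [0, 0, 0]
  angular:
    - [0, 0, 0]
    - [0, 0, 0]
    - [0, 0, 0]
    - [0, 0, 0]
    - [0, 0, 0]
    - [0, 0, 0]

```text
time: 4.28
ee_pos: [0.4945, -0.0217, 0.1288]
tcp_rot: [-0.264, -2.088, 2.089]
wrist_force: [0.7, 0.1, -0.1]
gripper_width: 0.003
```

```bash
python3 -c "
from h import *
to(.495,-.0194,.128)
d=grab('scene','pics/s2.png'); a=cv2.imread('pics/s2.png')[150:270,200:360]; a=cv2.resize(a,None,fx=3,fy=3)
d=grab('top','pics/t2.png'); b=cv2.imread('pics/t2.png')[130:210,220:310]; b=cv2.resize(b,(360,360))
cv2.imwrite('pics/s2z.png',cv2.convertScaleAbs(np.hstack([a[:, :440],b]),alpha=1.6))
"
```

```text
t 4.28 pos [ 0.4945 -0.0217  0.1288] zyaw -104.36 tilt [-0.001 -1.     0.   ] F [ 0.7  0.1 -0.1] w 0.003 q [ 0.36 -0.24 -0.36  0.   -1.45 -0.62]
delta mm [ 0.1  0.8 -2.3] shares [ 0.0006  0.0042 -0.0117]
```

View pics/s2z.png

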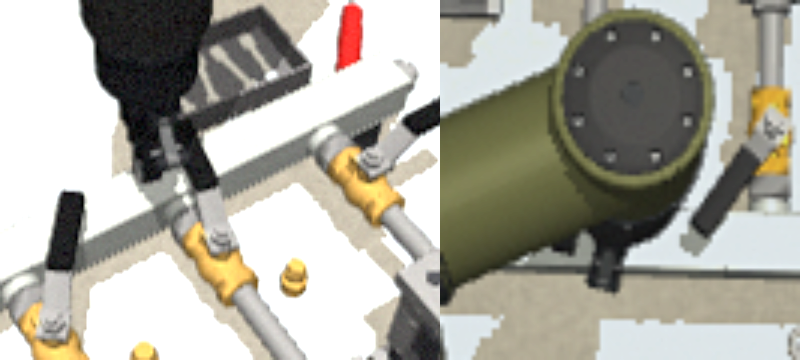

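Emit:
send_rows:
  dp:
    - [0, 0, -0.04]
    - [0, 0, -0.03]
    - [0, 0, -0.01]
    - [0.0064, 0, -0.0254]
    - [0.0064, 0, -0.0254]
    - [0.0064, 0, -0.0254]
    - [0.0064, 0, -0.0254]
    - [0.0064, 0, -0.0254]
    - [0, 0, 0]
  angular:
    - [0, 0, 0]
    - [0, 0, 0]
    - [0, 0, 0]
    - [0, 0.035, 0]
    - [0, 0.035, 0]
    - [0, 0.035, 0]
    - [0, 0.035, 0]
    - [0, 0.035, 0]
    - [0, 0, 0]

```text
time: 5.5
ee_pos: [0.5015, 0.0187, 0.1284]
tcp_rot: [-0.581, -1.876, 1.881]
wrist_force: [-1.8, -4.7, 2.3]
gripper_width: -0.004
```

```bash
python3 -c "
from h import *
to(.495,-.0194,.128)
d=grab('scene','pics/s3.png'); a=cv2.imread('pics/s3.png')[150:270,200:360]; a=cv2.resize(a,None,fx=4,fy=4)
cv2.imwrite('pics/s3z.png',cv2.convertScaleAbs(a,alpha=1.6))
"
```

```text
t 5.5 pos [0.5015 0.0187 0.1284] zyaw -124.42 tilt [ 0.    -1.     0.003] F [-1.8 -4.7  2.3] w -0.004 q [ 0.44 -0.21 -0.34  0.   -1.45 -1.04]
delta mm [-16.2   0.5  35. ] shares [-0.0809  0.0024  0.1752]
```

View pics/s3z.png

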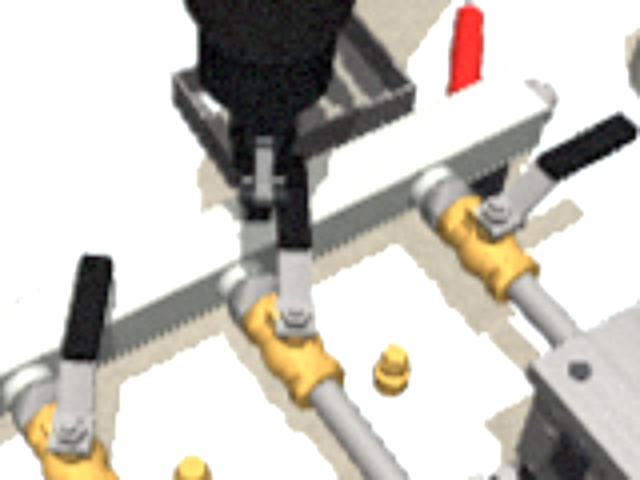

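Emit:
send_rows:
  dp:
    - [0.0064, 0, -0.0254]
    - [0.0064, 0, -0.0254]
    - [0.0064, 0, -0.0254]
    - [0.0064, 0, -0.0254]
    - [0.0064, 0, -0.0254]
    - [0.0064, 0, -0.0254]
    - [0.0064, 0, -0.0254]
    - [0.0064, 0, -0.0254]
    - [0.0064, 0, -0.0254]
    - [0.0064, 0, -0.0254]
    - [0.0064, 0, -0.0254]
    - [0.0064, 0, -0.0254]
    - [0, 0, 0]
  angular:
    - [0, 0.035, 0]
    - [0, 0.035, 0]
    - [0, 0.035, 0]
    - [0, 0.035, 0]
    - [0, 0.035, 0]
    - [0, 0.035, 0]
    - [0, 0.035, 0]
    - [0, 0.035, 0]
    - [0, 0.035, 0]
    - [0, 0.035, 0]
    - [0, 0.035, 0]
    - [0, 0.035, 0]
    - [0, 0, 0]

```text
time: 7.18
ee_pos: [0.5427, 0.0651, 0.1283]
tcp_rot: [-1.143, -1.304, 1.305]
wrist_force: [-4.1, 1.1, 3.3]
gripper_width: -0.0
```

```bash
python3 -c "
from h import *
to(.5554,.0693,.128)
d=grab('scene','pics/s4.png'); a=cv2.imread('pics/s4.png')[150:270,200:360]; a=cv2.resize(a,None,fx=4,fy=4)
cv2.imwrite('pics/s4z.png',cv2.convertScaleAbs(a,alpha=1.6))
"
```

```text
t 7.17 pos [0.5427 0.0651 0.1283] zyaw -172.49 tilt [ 0.001 -1.     0.001] F [-4.1  1.1  3.3] w -0.0 q [ 0.49 -0.09 -0.23 -0.   -1.43 -1.93]
delta mm [  2.5   0.3 -13.1] shares [ 0.0124  0.0016 -0.0655]
```

View pics/s4z.png

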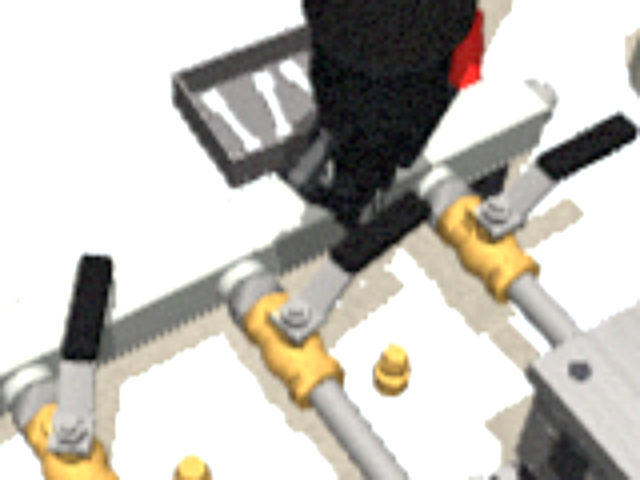

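Emit:
send_rows:
  dp:
    - [0.0036, 0, -0.0126]
    - [0.0036, 0, -0.0126]
    - [0.0036, 0, -0.0126]
    - [0.0018, 0, -0.0063]
    - [0, 0, 0]
  angular:
    - [0, 0.0175, 0]
    - [0, 0.0175, 0]
    - [0, 0.0175, 0]
    - [0, 0.0087, 0]
    - [0, 0, 0]

```text
time: 7.85
ee_pos: [0.5512, 0.0683, 0.1283]
tcp_rot: [-1.204, -1.215, 1.216]
wrist_force: [-5.6, 1.7, 2.7]
gripper_width: 0.002
```

```bash
python3 -c "
from h import *
to(.5554,.0693,.128)"
```

```text
t 7.85 pos [0.5512 0.0683 0.1283] zyaw -179.49 tilt [ 0.001 -1.     0.001] F [-5.6  1.7  2.7] w 0.002 q [ 0.48 -0.07 -0.21 -0.   -1.43 -2.05]
delta mm [ 0.9  0.3 -4.2] shares [ 0.0046  0.0016 -0.021 ]
```

Emit:
send_rows:
  dp:
    - [0.0018, 0, -0.0063]
    - [0.0018, 0, -0.0063]
    - [0, 0, 0]
  angular:
    - [0, 0.0087, 0]
    - [0, 0.0087, 0]
    - [0, 0, 0]

```text
time: 8.22
ee_pos: [0.5537, 0.0691, 0.1283]
tcp_rot: [-1.22, -1.19, 1.19]
wrist_force: [-4.6, 2.3, 2.8]
gripper_width: -0.001
```

Emit:
send_rows:
  dp:
    - [0.0009, 0, -0.0035]
    - [0, 0, 0]
  angular:
    - [0, 0.0043, 0]
    - [0, 0, 0]

```text
time: 8.48
ee_pos: [0.5544, 0.0692, 0.1283]
tcp_rot: [-1.224, -1.183, 1.184]
wrist_force: [-5.2, 1.7, 2.7]
gripper_width: -0.002
```

Emit:
send_rows:
  dp:
    - [0, 0, -0.004]
    - [0, 0, 0]
  angular:
    - [0, 0.0, 0]
    - [0, 0, 0]

```text
time: 8.72
ee_pos: [0.5551, 0.0693, 0.1283]
tcp_rot: [-1.224, -1.183, 1.184]
wrist_force: [-5.1, 2.7, 3.1]
gripper_width: -0.002
```

Emit:
send_rows:
  dp:
    - [0, 0, -0.004]
    - [0, 0, 0]
  angular:
    - [0, 0.0, 0]
    - [0, 0, 0]

```text
time: 8.98
ee_pos: [0.5558, 0.0693, 0.1283]
tcp_rot: [-1.224, -1.183, 1.184]
wrist_force: [-7.0, 3.1, 3.2]
gripper_width: 0.0
```

Emit:
send_rows:
  dp:
    - [0, 0, -0.004]
    - [0, 0, 0]
  angular:
    - [0, 0.0, 0]
    - [0, 0, 0]

```text
time: 9.22
ee_pos: [0.5562, 0.0694, 0.1283]
tcp_rot: [-1.223, -1.183, 1.185]
wrist_force: [-8.1, 3.9, 4.9]
gripper_width: -0.002
```

Emit:
send_rows:
  dp:
    - [0, 0, -0.003]
    - [0, 0, 0]
  angular:
    - [0, 0.0, 0]
    - [0, 0, 0]

```text
time: 9.48
ee_pos: [0.5562, 0.0693, 0.1283]
tcp_rot: [-1.222, -1.182, 1.185]
wrist_force: [-10.8, 4.2, 5.5]
gripper_width: 0.003
```

```bash
python3 -c "
from h import *
to(.5554,.0693,.128)"
```

```text
t 9.47 pos [0.5562 0.0693 0.1283] zyaw 178.05 tilt [ 0.001 -1.     0.004] F [-10.8   4.2   5.5] w 0.003 q [ 0.48 -0.05 -0.19 -0.   -1.43 -2.09]
delta mm [-0.1  0.3  0.8] shares [-0.0003  0.0014  0.0042]
```

Emit:
send_rows:
  dp:
    - [0, 0, 0.05]
    - [0, 0, 0.1]
    - [0, -0.2, 0]
    - [0, -0.2, 0]
    - [0, -0.1, 0]
    - [0, 0, 0]
  angular:
    - [0, 0, 0]
    - [0, 0, 0]
    - [0, 0, 0]
    - [0, 0, 0]
    - [0, 0, 0]
    - [0, 0, 0]

```text
time: 10.22
ee_pos: [0.5287, 0.0699, 0.2302]
tcp_rot: [-1.228, -1.187, 1.18]
wrist_force: [0.1, 0.3, -1.0]
gripper_width: 0.001
```

```bash
python3 -c "
from h import *
to(.6184,.217,.228)
d=grab('scene','pics/s5.png'); a=cv2.imread('pics/s5.png')[150:270,200:360]; a=cv2.resize(a,None,fx=4,fy=4)
cv2.imwrite('pics/s5z.png',cv2.convertScaleAbs(a,alpha=1.6))
"
```

```text
t 10.22 pos [0.5287 0.0699 0.2302] zyaw 177.96 tilt [ 0.002 -1.    -0.004] F [ 0.1  0.3 -1. ] w 0.001 q [ 0.51 -0.14 -0.09  0.   -1.62 -2.12]
delta mm [150.2   2.7 -84.4] shares [ 0.7511  0.0137 -0.4222]
```

View pics/s5z.png

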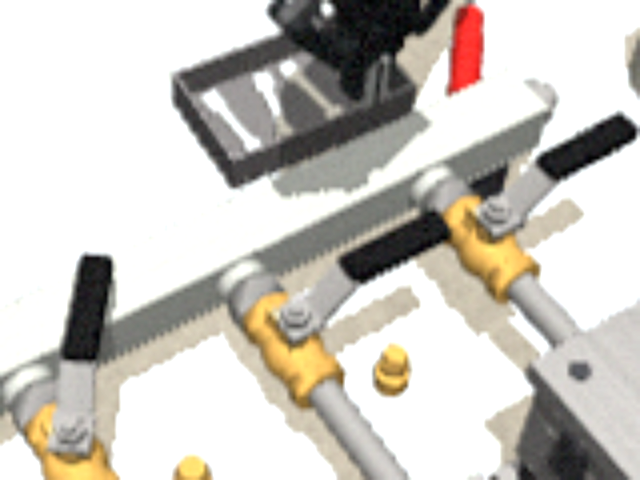

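Emit:
send_rows:
  dp:
    - [0.15, 0, -0.084]
    - [0.15, 0, -0.084]
    - [0.15, 0, -0.084]
    - [0.15, 0, -0.084]
    - [0.15, 0, -0.084]
    - [0, 0, 0]
    - [0, 0, 0]
  angular:
    - [0, 0, 0]
    - [0, 0, 0]
    - [0, 0, 0]
    - [0, 0, 0]
    - [0, 0, 0]
    - [0, 0, 0]
    - [0, 0, 0]

```text
time: 11.15
ee_pos: [0.6169, 0.2163, 0.2269]
tcp_rot: [-1.226, -1.181, 1.185]
wrist_force: [-0.5, -1.1, 0.6]
gripper_width: -0.002
```

```bash
python3 -c "
from h import *
to(.6184,.217,.128)
d=grab('scene','pics/s6.png'); a=cv2.imread('pics/s6.png')[100:270,240:440]; a=cv2.resize(a,None,fx=3.5,fy=3.5)
cv2.imwrite('pics/s6z.png',cv2.convertScaleAbs(a,alpha=1.6))
"
```

```text
t 11.15 pos [0.6169 0.2163 0.2269] zyaw 177.95 tilt [-0.001 -1.     0.002] F [-0.5 -1.1  0.6] w -0.002 q [ 0.64  0.18  0.23  0.   -1.62 -2.25]
delta mm [ 0.9 98.9 -1.6] shares [ 0.0043  0.4943 -0.008 ]
```

View pics/s6z.png

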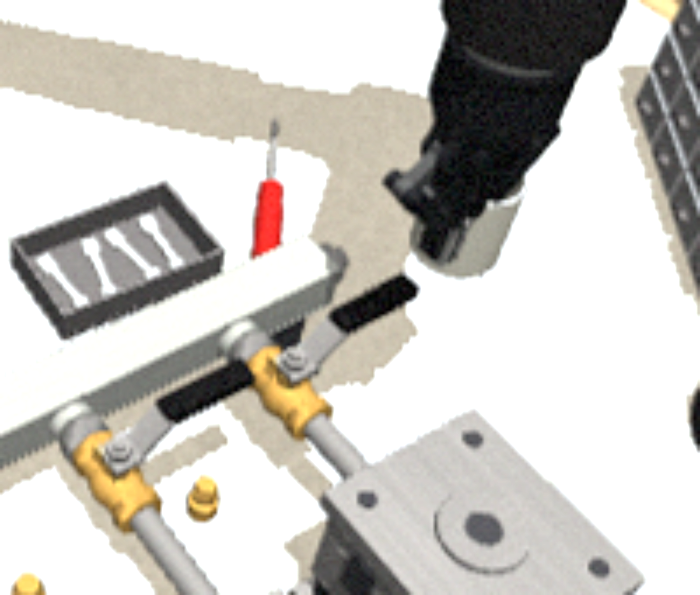

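Emit:
send_rows:
  dp:
    - [0, 0.1, -0.01]
    - [0, 0.15, 0]
    - [0, 0.12, 0]
    - [0, 0.08, 0]
    - [0, 0.04, 0]
    - [0, 0, 0]
  angular:
    - [0, 0, 0]
    - [0, 0, 0]
    - [0, 0, 0]
    - [0, 0, 0]
    - [0, 0, 0]
    - [0, 0, 0]

```text
time: 11.95
ee_pos: [0.6193, 0.2163, 0.1301]
tcp_rot: [-1.226, -1.182, 1.183]
wrist_force: [0.1, -0.7, 0.1]
gripper_width: -0.001
```

```bash
python3 -c "
from h import *
to(.6184,.217,.128)
d=grab('scene','pics/s7.png'); a=cv2.imread('pics/s7.png')[100:270,240:440]; a=cv2.resize(a,None,fx=3.5,fy=3.5)
cv2.imwrite('pics/s7z.png',cv2.convertScaleAbs(a,alpha=1.6))
"
```

```text
t 11.95 pos [0.6193 0.2163 0.1301] zyaw 177.93 tilt [-0. -1.  0.] F [ 0.1 -0.7  0.1] w -0.001 q [ 0.64  0.2   0.07  0.   -1.45 -2.25]
delta mm [0.6 2.1 0.9] shares [0.0032 0.0107 0.0044]
```

View pics/s7z.png

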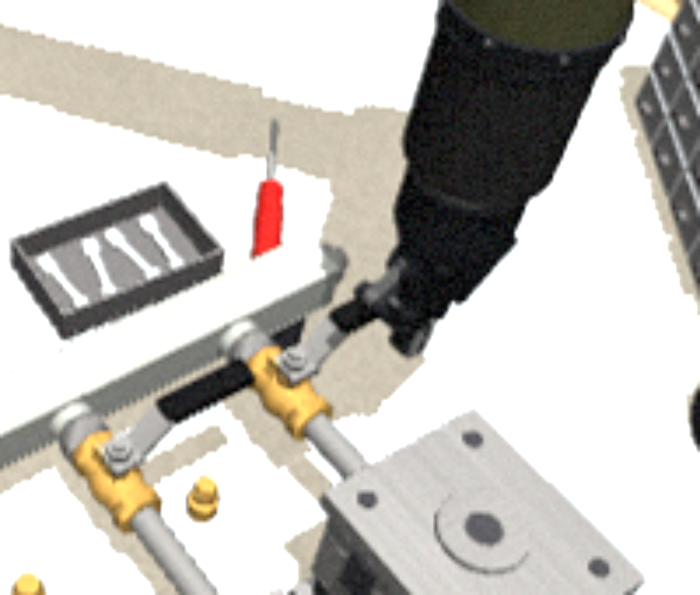

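Emit:
send_rows:
  dp:
    - [0, 0, 0.04]
    - [0, 0, 0.03]
    - [0, 0, 0.01]
    - [0.0064, 0, 0.0254]
    - [0.0064, 0, 0.0254]
    - [0.0064, 0, 0.0254]
    - [0.0064, 0, 0.0254]
    - [0.0064, 0, 0.0254]
    - [0.0064, 0, 0.0254]
    - [0.0064, 0, 0.0254]
    - [0, 0, 0]
  angular:
    - [0, 0, 0]
    - [0, 0, 0]
    - [0, 0, 0]
    - [0, -0.035, 0]
    - [0, -0.035, 0]
    - [0, -0.035, 0]
    - [0, -0.035, 0]
    - [0, -0.035, 0]
    - [0, -0.035, 0]
    - [0, -0.035, 0]
    - [0, 0, 0]

```text
time: 13.38
ee_pos: [0.5679, 0.22, 0.1311]
tcp_rot: [-0.961, -1.538, 1.534]
wrist_force: [4.9, -0.1, -0.8]
gripper_width: -0.001
```

```bash
python3 -c "
from h import *
to(.6184,.217,.128)
d=grab('scene','pics/s8.png'); a=cv2.imread('pics/s8.png')[100:270,240:440]; a=cv2.resize(a,None,fx=3.5,fy=3.5)
cv2.imwrite('pics/s8z.png',cv2.convertScaleAbs(a,alpha=1.6))
"
```

```text
t 13.38 pos [0.5679 0.22   0.1311] zyaw -153.98 tilt [-0.    -1.    -0.003] F [ 4.9 -0.1 -0.8] w -0.001 q [ 0.7   0.07 -0.06  0.   -1.43 -1.82]
delta mm [-24.8   3.2 -44.1] shares [-0.1241  0.0162 -0.2205]
```

View pics/s8z.png

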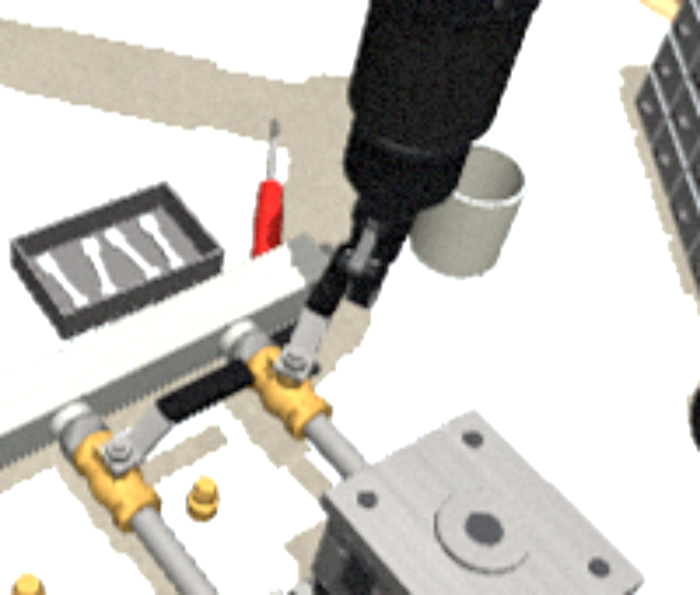

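Emit:
send_rows:
  dp:
    - [0.0064, 0, 0.0254]
    - [0.0064, 0, 0.0254]
    - [0.0064, 0, 0.0254]
    - [0.0064, 0, 0.0254]
    - [0.0064, 0, 0.0254]
    - [0.0064, 0, 0.0254]
    - [0.0064, 0, 0.0254]
    - [0.0064, 0, 0.0254]
    - [0.0064, 0, 0.0254]
    - [0.0064, 0, 0.0254]
    - [0.0064, 0, 0.0254]
    - [0.0064, 0, 0.0254]
    - [0.0064, 0, 0.0254]
    - [0, 0, 0]
  angular:
    - [0, -0.035, 0]
    - [0, -0.035, 0]
    - [0, -0.035, 0]
    - [0, -0.035, 0]
    - [0, -0.035, 0]
    - [0, -0.035, 0]
    - [0, -0.035, 0]
    - [0, -0.035, 0]
    - [0, -0.035, 0]
    - [0, -0.035, 0]
    - [0, -0.035, 0]
    - [0, -0.035, 0]
    - [0, -0.035, 0]
    - [0, 0, 0]

```text
time: 15.18
ee_pos: [0.5144, 0.1821, 0.131]
tcp_rot: [-0.221, -2.116, 2.111]
wrist_force: [3.9, 2.2, 0.5]
gripper_width: -0.004
```

```bash
python3 -c "
from h import *
p=np.array([.5795,.1465])+.072*np.array([-.999,.04])-.021*np.array([-.04,-.999]); print(p)
to(*p,.131)
d=grab('scene','pics/s9.png'); a=cv2.imread('pics/s9.png')[100:270,240:440]; a=cv2.resize(a,None,fx=3.5,fy=3.5)
cv2.imwrite('pics/s9z.png',cv2.convertScaleAbs(a,alpha=1.6))
"
```

```text
[0.508412 0.170359]
t 15.18 pos [0.5144 0.1821 0.131 ] zyaw -101.84 tilt [-0.002 -1.    -0.003] F [3.9 2.2 0.5] w -0.004 q [ 0.71 -0.1  -0.23 -0.   -1.43 -0.91]
delta mm [ 3.5 -0.  12.7] shares [ 0.0174 -0.0002  0.0635]
```

View pics/s9z.png

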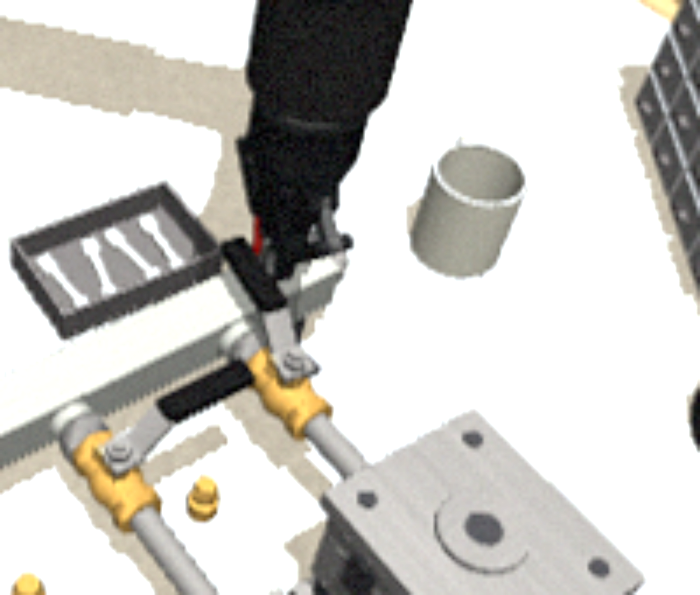

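Emit:
send_rows:
  dp:
    - [0.0036, 0, 0.0126]
    - [0.0036, 0, 0.0126]
    - [0.0036, 0, 0.0126]
    - [0.0018, 0, 0.0063]
    - [0, 0, 0]
  angular:
    - [0, -0.0175, 0]
    - [0, -0.0175, 0]
    - [0, -0.0175, 0]
    - [0, -0.0087, 0]
    - [0, 0, 0]

```text
time: 15.85
ee_pos: [0.5106, 0.1741, 0.131]
tcp_rot: [-0.094, -2.182, 2.176]
wrist_force: [4.7, 4.6, -0.7]
gripper_width: 0.004
```

Emit:
send_rows:
  dp:
    - [0.0018, 0, 0.0063]
    - [0, 0, 0]
  angular:
    - [0, -0.0087, 0]
    - [0, 0, 0]

```text
time: 16.1
ee_pos: [0.5101, 0.173, 0.131]
tcp_rot: [-0.076, -2.192, 2.185]
wrist_force: [4.2, 4.2, 0.1]
gripper_width: 0.002
```

Emit:
send_rows:
  dp:
    - [0.0009, 0, 0.004]
    - [0, 0, 0]
  angular:
    - [0, -0.0087, 0]
    - [0, 0, 0]

```text
time: 16.35
ee_pos: [0.5098, 0.1723, 0.131]
tcp_rot: [-0.057, -2.2, 2.194]
wrist_force: [3.4, 5.0, 1.0]
gripper_width: 0.002
```

Emit:
send_rows:
  dp:
    - [0, 0, 0.004]
    - [0, 0, 0]
  angular:
    - [0, 0, 0]
    - [0, 0, 0]

```text
time: 16.6
ee_pos: [0.5097, 0.1715, 0.131]
tcp_rot: [-0.056, -2.2, 2.194]
wrist_force: [2.4, 5.8, 0.4]
gripper_width: 0.001
```

Emit:
send_rows:
  dp:
    - [0, 0, 0.004]
    - [0, 0, 0]
  angular:
    - [0, 0, 0]
    - [0, 0, 0]

```text
time: 16.85
ee_pos: [0.5095, 0.1708, 0.131]
tcp_rot: [-0.056, -2.2, 2.194]
wrist_force: [2.2, 4.5, 0.6]
gripper_width: 0.0
```

Emit:
send_rows:
  dp:
    - [0, 0, 0.004]
    - [0, 0, 0]
  angular:
    - [0, 0, 0]
    - [0, 0, 0]

```text
time: 17.1
ee_pos: [0.5095, 0.1706, 0.131]
tcp_rot: [-0.056, -2.202, 2.193]
wrist_force: [2.2, 7.7, 0.3]
gripper_width: 0.0
```

Emit:
send_rows:
  dp:
    - [0, 0, 0.003]
    - [0, 0, 0]
  angular:
    - [0, 0, 0]
    - [0, 0, 0]

```text
time: 17.35
ee_pos: [0.5095, 0.1706, 0.1311]
tcp_rot: [-0.056, -2.203, 2.192]
wrist_force: [2.7, 8.7, 0.1]
gripper_width: 0.002
```

Emit:
send_rows:
  dp:
    - [0, 0, 0.002]
    - [0, 0, 0]
  angular:
    - [0, 0, 0]
    - [0, 0, 0]

```text
time: 17.6
ee_pos: [0.5095, 0.1706, 0.1311]
tcp_rot: [-0.056, -2.204, 2.191]
wrist_force: [3.3, 10.6, 0.7]
gripper_width: 0.001
```

Emit:
send_rows:
  dp:
    - [0, 0, -0.05]
    - [0, 0, -0.1]
    - [0, -0.2, 0]
    - [0, -0.2, 0]
    - [0, -0.1, -0.1]
    - [0.15, 0, -0.2]
    - [0.15, 0, -0.2]
    - [0.15, 0, -0.2]
    - [0.15, 0, -0.2]
    - [0.15, 0, -0.2]
    - [0, 0, 0]
    - [0, 0, 0]
  angular:
    - [0, 0, 0]
    - [0, 0, 0]
    - [0, 0, 0]
    - [0, 0, 0]
    - [0, 0, 0]
    - [0, 0, 0]
    - [0, 0, 0]
    - [0, 0, 0]
    - [0, 0, 0]
    - [0, 0, 0]
    - [0, 0, 0]
    - [0, 0, 0]

```text
time: 19.1
ee_pos: [0.3713, 0.4248, 0.2299]
tcp_rot: [-0.054, -2.195, 2.198]
wrist_force: [0.2, -0.2, 0.6]
gripper_width: -0.003
```

```bash
python3 - <<'E'
from h import *
to(.5,.4,.23)
grab('scene','pics/s10.png'); d=grab('top','pics/t10.png')
a=cv2.imread('pics/t10.png')[130:210,170:350]; a=cv2.resize(a,None,fx=4.4,fy=4.4,interpolation=cv2.INTER_CUBIC); cv2.imwrite('pics/t10z.png',a)
f=d["frame"].astype(int)
m=((f.max(2)<40)).astype(np.uint8); m[:140]=0;m[200:]=0;m[:,:170]=0;m[:,350:]=0
n,l,s,c=cv2.connectedComponentsWithStats(m)
for i in range(1,n):
    if s[i,4]<60: continue
    pts=np.argwhere(l==i)[:,::-1]
    P=np.array([ray(d,*q,.15)[:2] for q in pts]); u=np.linalg.svd(P-P.mean(0))[2][0]
    print(s[i],P.mean(0).round(4),"axis deg in header",(np.degrees(np.arctan2(-u[0],u[1]))+2.3).round(1))
# change from the first pictures
for n,o in (("scene","s10"),("top","t10")):
    x=cv2.imread(f"pics/{n}0.png").astype(int);y=cv2.imread(f"pics/{o}.png").astype(int)
    cv2.imwrite(f"pics/diff_{n}.png",np.clip(abs(x-y).sum(2),0,255).astype(np.uint8))
cv2.imwrite("pics/diff.png",cv2.resize(np.hstack([cv2.imread("pics/diff_scene.png"),cv2.imread("pics/diff_top.png")]),(800,300)))
E
```

```text
t 19.1 pos [0.3713 0.4248 0.2299] zyaw -92.81 tilt [ 0.    -1.     0.001] F [ 0.2 -0.2  0.6] w -0.003 q [ 1.21 -0.05 -0.01  0.   -1.61 -1.26]
delta mm [-1.297e+02 -1.000e-01  1.850e+01] shares [-6.487e-01 -6.000e-04  9.230e-02]
[226 152  22   6 124] [0.5746 0.0639] axis deg in header 179.0
[283 163  17  20 122] [ 0.5122 -0.109 ] axis deg in header 53.1
[208 164   7  22 128] [0.5114 0.149 ] axis deg in header 88.9
[190 189  12   7  64] [0.4548 0.1966] axis deg in header -176.7
[312 192  13   8  66] [ 0.4372 -0.1913] axis deg in header -175.6
```

View pics/t10z.png

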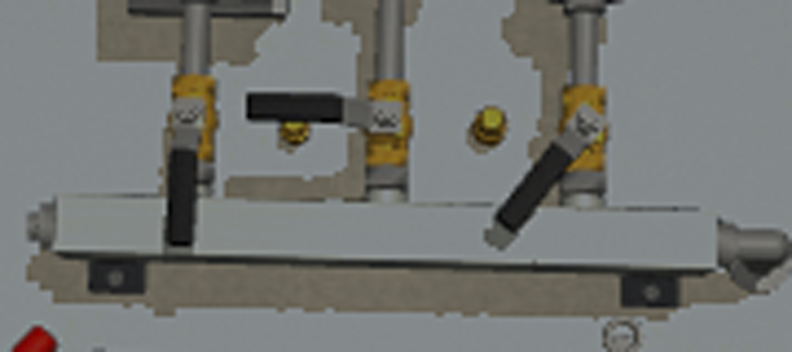

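View pics/s10.png

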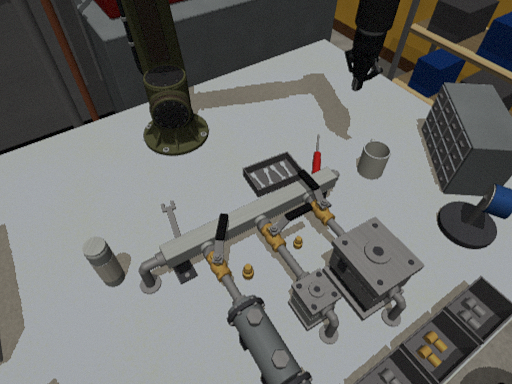

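View pics/diff.png

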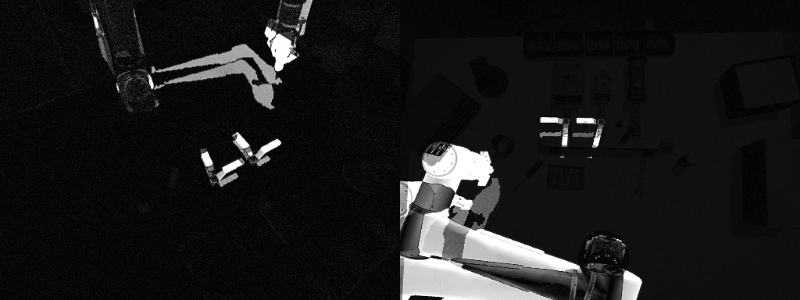

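```bash
python3 -c "
from bench import ctrl
print(ctrl.finish_job(), ctrl.state()['time'])"
```

```text
the job is handed in; nothing more can be done
the job is handed in; nothing more can be done
```

The small mould's lever is fully shut and the big mould's lever is fully open. I pushed each round with the side of the closed fingertips, small mould first, and the job was handed in about 19 s into the 45 s.

- **Stops:** I pushed each lever gently until the tip stopped advancing. The reading was about 11 N along the push (about 13 N in all on the small lever), so neither was forced. The arm then backed off, lifted and moved clear.
- **Lever angles:** In the last top picture the sleeves measure -1.0° for the small lever and 88.9° for the big one. They are 89.9° apart, as two levers at opposite stops should be. The shared offset of about 1° disagrees with my header yaw of -2.3°, read from the bar's edges. I took that yaw as the error, because the small lever now lies parallel to where the big one lay when shut.
- **Everything else:** Comparing the first and last pictures shows changes only at these two levers, their shadows and the arm. The oil cooler's lever and the loose things have not moved.

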